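Clear the light box and hold the parts carrier over it for inspection

ROBOT

A 6-joint arm with a two-finger parallel gripper is mounted at the origin on a cart in front of the work surface, level with it; the furniture and walls round the work are solid. World frame = base frame: x ahead of the robot, y to its left, z up, the work surface at z = 0. Lengths are in mm, angles in degrees, forces in N, time in s.
With the tool pointing down it reaches from about 350 to 850 mm from the base axis. Payload 8.1 kg.
Tool frame: the origin (TCP) lies between the finger pads; the fingertips stand 22 mm ahead of it and the grasp point (between the pads) lies 3 mm ahead of it (r.nose_length is the z of the fingertips in the tool frame, in mm); z points along the fingers, x is the direction in which the jaws open and shut, and the axes are right-handed (so a half turn about z gives the same grasp; the last joint's range is limited). The gripper opens to 85 mm and grips with 20 to 120 N. Pads are 22 mm wide; open, the fingers measure 114 mm over their backs; the gripper's body (76 mm by 85 mm) begins 54 mm behind the grasp point. The pads swing forward as they close: fully open they stand 13 mm farther back than shut.
Start: joints at [-82.07, 7.471, 85.268, -0, 87.261, -4.893], TCP at [133.182, -585.037, 253.292] pointing down, gripper open.
Joint ranges: [-169.43, 169.43], [-51.17, 129.36], [1.28, 143.12], [-76.62, 256.62], [0, 156.53], [-152.29, 152.29]. Speed limits (degrees/s): [136.94, 136.94, 159.86, 180, 180, 180].

INTERFACE

Orientations are given as [roll, pitch, yaw] about the fixed x, y, z axes, in that order (R = Rz(yaw) Ry(pitch) Rx(roll)).
In Python, from bench import r gives the robot as it stands.
- The arm moves only by the shell command python3 -m jog 'ROWS' [FORCE]. ROWS is JSON, a list of rows, each a list of 5 numbers: the shift along the tool's x, y, z in m, then the turn about the tool's z in degrees, then the opening in per cent of the stroke, from 0 (shut) to 100 (fully open). A call has 1 to 8 rows; each row is the pose to reach, as a shift and turn from the pose measured when the call began, along the tool's axes at that moment; what a row does not reach only later rows make up. A row lasts 1/10 s, in which the tool goes at most 50 mm and 8.59 degrees, less where a joint would pass 70% of its speed; a pose out of reach is approached as far as the arm can. A call with a gripper value outside its range is refused whole. The fingers move at their own pace and stop on an object; FORCE is the grip in N (left out, the last holds). Time passes only in rows, so rows that repeat a pose let the fingers close. It gives the time, the measured TCP pose, the force and the opening at its end, in the units of the state.
- r.sense(): the state, without advancing time (a new reading comes with each control period).
- r.snapshot(name): name is "scene" or "top"; returns a dict with "image" (420x560x3 uint8, red, green, blue), "K" (3x3 intrinsics, pixels), "distortion" ([k1, k2, p1, p2, k3] as OpenCV has them; the pictures are not rectified), "T" (4x4, takes a point from camera to world coordinates). Camera axes: x right, y down, z forward; pixel columns grow to the right and rows downward; lengths in mm; the calibration is good to about 2 mm. A picture is of the moment at which its call begins. There is no depth.
- r.hand_in(): hands the job in, once; it reports no verdict.
Trained networks look in a picture, given as the dict that the camera call returned (one of the last four; its "shot" number tells which), for a name from the list of things; names that differ only in an ending like _2 or _b are one class to them, and where a whole thing is asked for, a point or a joint stands for the part that bears it (a point fixed in the world has none). Each returns a list of dicts, best first, with "conf" (0 to 1); they miss things now and then, are a little off and sometimes report something else, mostly with a low value. They report only what shows in the picture. A call takes as long as a camera call.
- r.search_frame(picture, label): "bbox" ([left, top, right, bottom] in pixels, round what is visible of it).
- r.pinpoint(picture, label): "uv" ([column, row] in pixels: a listed point, or the origin of a listed thing).
The state is a dict: "time": time; "joint_pos": joint angles; "qd": joint speeds; "joint_efforts": joint torques, N m; "tool_pos": TCP position; "tcp_rot": TCP orientation; "ft_force": force on the tool from outside, world axes, zero at the start; "wrist_torque": the same for the moment, N m; "finger_gap": finger opening in mm.
Only numpy, scipy, OpenCV 4.12 (cv2) and the standard library are available. Lean on these libraries where they do the work, as an engineer would, in place of code of your own. Each camera call takes 0.05 s, during which the arm holds its last target. There are 200 camera calls.

TASK

I want to look at the parts in the carrier with light from below. Lift the canister off the light box and set it down upright on the bench right beside the box (do not drop it), then pick up the parts carrier, keeping it level with both parts in it, and hold it still and level in the air over the middle of the light box, about 8 cm above its top. Finish while holding it there: do not put the carrier down or let go, and leave the other things on the bench alone.

Things in the scene. Friction and masses are not known exactly. Their poses are not given: they have to be found in the camera images.
- light_box: low square light box, grey housing with a white plate in its top, 120 x 120 mm and 50 mm high, fixed to the bench. Origin: centre of its underside, on the bench; z up; its flat top is at z = 50 mm. Stands turned by at most 0.25 rad.
- canister: open round steel can, 64 mm in diameter, body 75 mm high, with a rigid bow handle over its mouth; it stands on the light box at the start, about 0.3 kg. Origin: centre of its underside; z up. The handle's black straight grip bar runs along the canister's own x: 68 mm long, 12 mm wide (y), from 104 to 120 mm above the origin, with steel straps down to the body at both ends (71 mm apart along x).
- carrier: shallow rectangular parts carrier standing on the bench, 127 mm (its x) by 88 mm (its y), aluminium rim 16 mm high and 4 mm thick, clear floor 4 mm thick, with a rigid bow handle over its length, about 0.3 kg with the parts. Origin: centre of its underside; z up. The handle's black grip bar runs along the carrier's own x over its middle: 124 mm long, 12 mm wide (y), from 82 to 98 mm above the origin; steel straps at both ends.
- flange: round steel blank flange, 34 mm across and 8 mm high, loose on the carrier's floor towards its -x end. Origin: centre of its underside.
- ring: centring ring, 37 mm across and 9 mm high, loose on the carrier's floor towards its +x end. Origin: centre of its underside.
- tray: bystander: round steel screw tray, 99 mm across, 13 mm high. Origin: centre of its underside.
- driver: bystander: screwdriver with a yellow handle lying on the bench, 150 mm long (its y), 22 mm thick. Origin: under its middle.
- jar: bystander: small screw-lid jar, 28 mm across, 41 mm high. Origin: centre of its underside.
- tape: bystander: roll of amber tape lying flat, 57 mm across, 19 mm high. Origin: centre of its underside.

How it is judged:
By the outcome, as a careful person would: the job done as asked, in the order asked, and still so for the second after the job is handed in, while the arm keeps its last pose, push and grip.
It also fails if it takes over 70 s, if anything falls off the work surface, if the arm or the gripper's body presses on something with over 40 N, if the wrist force passes 120 N, or if a joint passes its speed limit or range.

## Working session

There is one attempt and no reset: what is moved stays moved. The work goes in short steps, Python scripts to look and compute and a shell command to move; the robot and the scene stay as the last step left them, time stands still between calls to the robot, and variables do not carry over. Pictures are saved under pics/ and viewed, about 8 in all and at most 12, crops included, and the job is handed in when it is done.

```bash
mkdir -p pics; ls; cat > h.py <<'E'
import numpy as np, cv2
from bench import r
from scipy.spatial.transform import Rotation as R
def ray(p,uv):
    q=cv2.undistortPoints(np.array([[uv]],float),np.array(p["K"],float),np.array(p["distortion"],float))[0,0]
    T=np.array(p["T"]); d=T[:3,:3]@np.array([q[0],q[1],1]); return T[:3,3],d/np.linalg.norm(d)
def atz(p,uv,z):
    o,d=ray(p,uv); return o+d*(z-o[2])/d[2]
def tri(p,u,q,v):
    o1,d1=ray(p,u);o2,d2=ray(q,v)
    s=np.linalg.lstsq(np.c_[d1,-d2],o2-o1,rcond=None)[0]
    a=o1+d1*s[0];b=o2+d2*s[1]; return (a+b)/2,np.linalg.norm(a-b)
def proj(p,X):
    T=np.linalg.inv(np.array(p["T"])); rv=cv2.Rodrigues(T[:3,:3])[0]
    return cv2.projectPoints(np.array(X,float).reshape(-1,1,3),rv,T[:3,3],np.array(p["K"],float),np.array(p["distortion"],float))[0][:,0]
def save(p,n): cv2.imwrite(n,p["image"][:,:,::-1])
E
python3 - <<'E'
from h import *
s=r.snapshot("scene");t=r.snapshot("top")
im=np.hstack([s["image"],t["image"]]); 
save(s,"pics/s0.png");save(t,"pics/t0.png")
for p in(s,t): print(np.array(p["T"]).round(1).tolist())
for n in "light_box canister carrier flange ring tray driver jar tape".split():
    a=r.pinpoint(s,n);b=r.pinpoint(t,n)
    print(n,[(np.round(x["uv"]),round(x["conf"],2)) for x in a[:2]],[(np.round(x["uv"]),round(x["conf"],2)) for x in b[:2]])
    if a and b:
        print("  ",tri(s,a[0]["uv"],t,b[0]["uv"]),atz(t,b[0]["uv"],0))
st=r.sense();print(st["tool_pos"],st["tcp_rot"],st["finger_gap"])
E
```

```text
pics
[[-0.7, -0.4, 0.5, -39.7], [-0.7, 0.5, -0.5, 402.5], [-0.0, -0.8, -0.7, 796.6], [0.0, 0.0, 0.0, 1.0]]
[[-0.0, -1.0, 0.0, 503.5], [-1.0, 0.0, 0.0, -216.7], [-0.0, -0.0, -1.0, 1170.1], [0.0, 0.0, 0.0, 1.0]]
light_box [(array([210., 312.]), 0.63)] [(array([170., 234.]), 0.86)]
   (array([489.75094321,  42.76451427,  -1.43732704]), np.float64(2.634260261047193)) [490.68643174  43.40865365   0.        ]
canister [(array([195., 294.]), 0.85)] [(array([157., 229.]), 0.59)]
   (array([501.28638333,  58.2142043 ,  50.6896831 ]), np.float64(0.5503662101745427)) [501.38398133  70.87744063   0.        ]
carrier [(array([349., 217.]), 0.93)] [(array([344., 248.]), 0.83)]
   (array([ 457.96938283, -336.00107976,    3.15779327]), np.float64(10.757837614682607)) [ 453.67740355 -339.78819191    0.        ]
flange [] [(array([336., 256.]), 0.45)]
ring [(array([341., 209.]), 0.49)] [(array([344., 232.]), 0.39)]
   (array([ 489.16414369, -338.92211622,    6.56016151]), np.float64(1.0226766859439163)) [ 488.68631233 -339.94050477    0.        ]
tray [(array([211., 225.]), 0.91), (array([198., 294.])
[... 202 characters left out ...]
 0.56)] [(array([319., 162.]), 0.89)]
   (array([ 647.14263924, -286.33253198,    6.09716159]), np.float64(5.838121396615632)) [ 645.73079521 -288.68376854    0.        ]
jar [(array([144., 243.]), 0.7)] [(array([179., 133.]), 0.68), (array([167., 236.]), 0.65)]
   (array([714.55403299,  21.88512531,   5.06980764]), np.float64(4.550733845137082)) [713.90798686  21.14582942   0.        ]
tape [(array([197., 294.]), 0.55)] [(array([408., 273.]), 0.56)]
   (array([ 479.76840609, -217.34189175,   38.50017286]), np.float64(511.96830885605164)) [ 399.54748018 -477.68348529    0.        ]
[ 133.20607451 -585.05498742  253.31153705] [-1.79998847e+02 -3.47913513e-03 -7.71764747e+01] 85.13841827175378
```

View pics/s0.png

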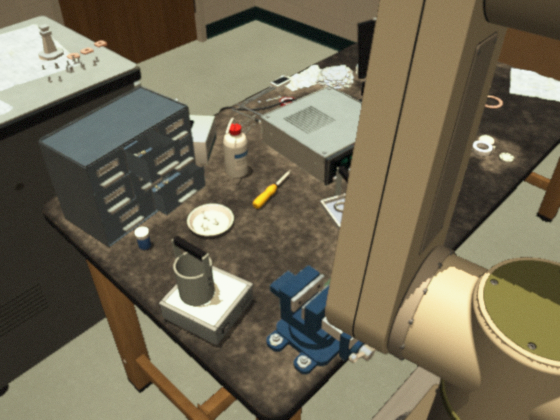

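View pics/t0.png

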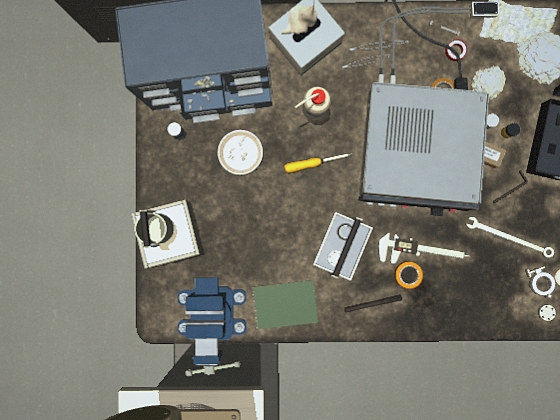

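The box with the canister is at the left bench edge (top view about (165,233)), with the vise near it (208,310) and the carrier at (343,246). The arm hides the carrier in the scene view. Next I'll measure the bars on enlarged crops.

```bash
python3 - <<'E'
from h import *
s=r.snapshot("scene");t=r.snapshot("top")
a=cv2.resize(s["image"][220:350,150:260],None,fx=3.6,fy=3.6,interpolation=2)[:460]
b=cv2.resize(t["image"][190:275,125:210],None,fx=4.6,fy=4.6,interpolation=2)
c=cv2.resize(t["image"][205:285,305:375],None,fx=5,fy=5,interpolation=2)
H=max(x.shape[0] for x in(a,b))
im=np.zeros((600,800,3),np.uint8); im[:a.shape[0],:a.shape[1]]=a; im[:b.shape[0],400:791]=b[:600,:391]
save({"image":im},"pics/c1.png"); save({"image":c},"pics/c2.png")
for n in("light_box","canister","carrier"):
  for p in(s,t): print(n,[(np.round(x["bbox"]),round(x["conf"],2)) for x in r.search_frame(p,n)[:1]])
E
```

```text
light_box [(array([162., 266., 255., 344.]), 0.97)]
light_box [(array([131., 202., 202., 269.]), 0.8)]
canister [(array([172., 238., 216., 307.]), 0.79)]
canister [(array([135., 207., 176., 246.]), 0.74)]
carrier [(array([320., 167., 348., 230.]), 0.62)]
carrier [(array([312., 212., 371., 279.]), 0.83)]
```

View pics/c1.png

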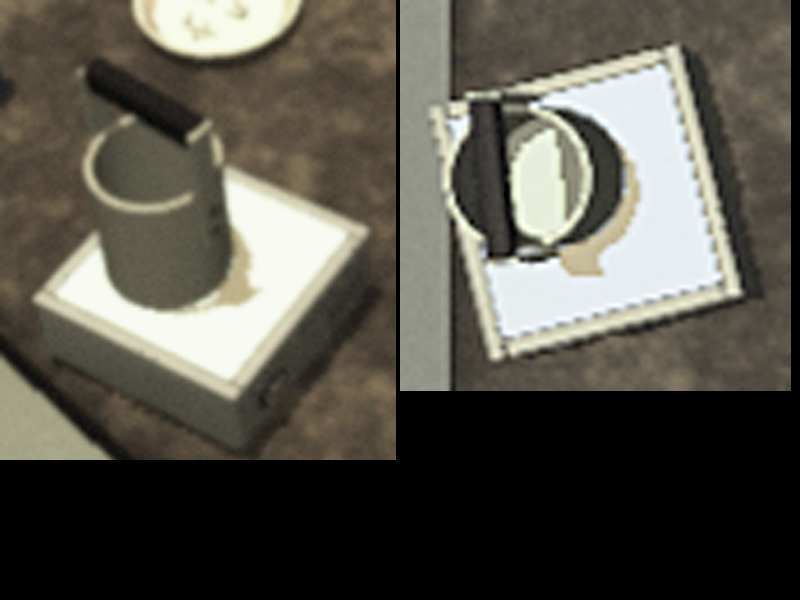

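View pics/c2.png

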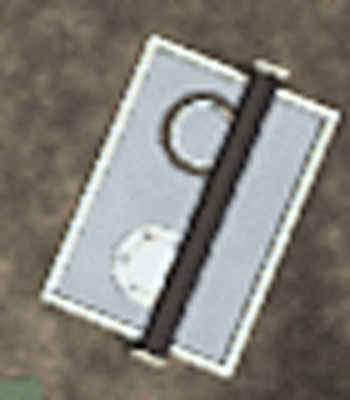

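The crops show the canister bar from (144,212) to (147,246) in top view and (176,241) to (204,256) in scene. The carrier bar runs (358,221) to (335,275), with the ring at its far end and the flange at its near end, and the box is clear on its right side.

```bash
python3 - <<'E'
from h import *
s=r.snapshot("scene");t=r.snapshot("top")
T1=lambda u,v:((u-400)/4.6+125,v/4.6+190); S1=lambda u,v:(u/3.6+150,v/3.6+220); T2=lambda u,v:(u/5+305,v/5+205)
for a,b in [((91,72),(487,100)),((193,130),(503,256))]: print("bar",tri(s,S1(*a),t,T1(*b)),atz(t,T1(*b),170))
for a,b in [((38,300),(438,108)),((238,392),(497,355)),((370,232),(740,292))]: print("box",tri(s,S1(*a),t,T1(*b)),atz(t,T1(*b),50))
c=[atz(t,T1(*b),50) for b in [(438,108),(680,48),(740,292),(497,355)]];print("box",np.mean(c,0),np.array(c).round(0).tolist())
c=[atz(t,T2(*b),16) for b in [(155,38),(338,115),(230,375),(45,298)]];print("car",np.mean(c,0),np.array(c).round(0).tolist())
c=[atz(t,T2(*b),98) for b in [(267,75),(150,350)]];print("cbar",np.mean(c,0),np.array(c).round(0).tolist(),np.linalg.norm(c[0]-c[1]))
for n,z in(("vise",0),):
  for uv in [(178,278),(245,278),(245,335),(178,335),(208,380),(137,230),(240,130)]: print(uv,atz(t,uv,0).round(0))
st=r.sense();print(R.from_euler('xyz',st["tcp_rot"],degrees=True).as_matrix().round(3).tolist())
E
```

```text
bar (array([535.23182642,  56.85832482, 161.03787797]), np.float64(1.0143022183322603)) [534.61197317  54.04038106 170.        ]
bar (array([470.61418648,  49.69410639, 163.52097172]), np.float64(0.8914475028183071)) [470.52273543  47.64803421 170.        ]
box (array([534.82466854, 110.64767093,  43.99464817]), np.float64(0.8850826454226397)) [534.951394   109.24592393  50.        ]
box (array([420.456977  ,  81.72855922,  49.18192359]), np.float64(2.1667193894804426)) [421.27051566  82.30305099  50.        ]
box (array([447.877511  , -29.91136479,  46.29723255]), np.float64(2.215915435291269)) [448.85982295 -29.75948094  50.        ]
box [491.55169168  39.7337555   50.        ] [[535.0, 109.0, 50.0], [561.0, -3.0, 50.0], [449.0, -30.0, 50.0], [421.0, 82.0, 50.0]]
car [ 459.20426626 -337.31783439   16.        ] [[532.0, -323.0, 16.0], [498.0, -401.0, 16.0], [386.0, -352.0, 16.0], [420.0, -273.0, 16.0]]
cbar [ 459.8612967  -335.35832411   98.        ] [[515.0, -360.0, 98.0], [405.0, -311.0, 98.0]] 119.93465267340956
(178, 278) [393.  25.  -0.]
(245, 278) [ 392. -122.    0.]
(245, 335) [ 268. -121.    0.]
(178, 335) [269.  26.   0.]
(208, 380) [171. -39.   0.]
(137, 230) [500. 116.   0.]
(240, 130) [ 718. -115.    0.]
[[0.222, -0.975, 0.0], [-0.975, -0.222, -0.0], [0.0, -0.0, -1.0]]
```

```bash
cat >> h.py <<'E'
def delta(X,yaw):
    st=r.sense();M=R.from_euler('xyz',st["tcp_rot"],degrees=True).as_matrix()
    d=M.T@(np.array(X)-st["tool_pos"]); cy=np.degrees(np.arctan2(M[1,0],M[0,0]))
    print("tcp",np.round(st["tool_pos"],1),"yaw",round(cy,2),"tilt",np.round(np.degrees(np.arccos(-M[2,2])),2),"| shift m",np.round(d/1000,4),"turn",round(-((yaw-cy+180)%360-180),2),"gap",round(st["finger_gap"],1),"F",np.round(st["ft_force"],1),"t",round(st["time"],2),"j",np.round(st["joint_pos"],0))
E
python3 -m jog '[[-0.05,-0.046,-0.05,0,100],[-0.1,-0.09,-0.06,0,100],[-0.15,-0.138,-0.06,0,100],[-0.2,-0.184,-0.06,0,100],[-0.25,-0.23,-0.06,0,100],[-0.3,-0.276,-0.06,0,100],[-0.32,-0.3,-0.06,0,100],[-0.32,-0.3,-0.06,0,100]]'
python3 -c "
from h import *
delta((503,52,300),-84)"
```

```text
time: 2.3
tool_pos: [328.5, -248.6, 312.8]
tcp_rot: [-180.0, -0.1, -77.2]
ft_force: [2.0, -0.3, -0.0]
finger_gap: 85.3
tcp [ 328.5 -248.6  312.8] yaw -77.21 tilt 0.07 | shift m [-0.2545 -0.2367  0.0127] turn 6.79 gap 85.3 F [ 2.  -0.3 -0. ] t 2.3 j [-44. -24. 107.   0.  96.  33.]
```

```bash

python3 -m jog '[[-0.05,-0.046,0,2,100],[-0.1,-0.09,0,4,100],[-0.15,-0.138,0,7,100],[-0.2,-0.184,0.01,7,100],[-0.25,-0.23,0.013,7,100],[-0.254,-0.237,0.013,7,100],[-0.254,-0.237,0.013,7,100],[-0.254,-0.237,0.013,7,100]]'
python3 - <<'E'
from h import *
delta((503,52,165),-84)
s=r.snapshot("scene");t=r.snapshot("top")
a=cv2.resize(s["image"][130:330,150:400],None,fx=3,fy=3,interpolation=2)
save({"image":a},"pics/c3.png")
for n in("carrier","flange","ring","canister","light_box"):
  a=r.pinpoint(s,n);b=r.pinpoint(t,n)
  print(n,[(np.round(x["uv"]),round(x["conf"],2)) for x in a[:1]+b[:1]],tri(s,a[0]["uv"],t,b[0]["uv"]) if a and b else "")
E
```

```text
time: 3.1
tool_pos: [504.5, 56.6, 298.2]
tcp_rot: [180.0, 0.1, -83.9]
ft_force: [-1.2, -1.2, 0.6]
finger_gap: 85.6
tcp [504.5  56.6 298.2] yaw -83.89 tilt 0.08 | shift m [0.0045 0.0019 0.1332] turn 0.11 gap 85.6 F [-1.2 -1.2  0.6] t 3.1 j [ 1. -8. 96.  0. 92. 84.]
carrier [(array([349., 218.]), 0.79), (array([341., 248.]), 0.62)] (array([ 456.73405123, -331.48295353,    4.74197252]), np.float64(6.061030631744786))
flange [(array([352., 224.]), 0.57), (array([334., 255.]), 0.43)] (array([ 440.41229166, -318.14425844,    5.17627965]), np.float64(0.06337082162932325))
ring [(array([340., 209.]), 0.61), (array([344., 227.]), 0.4)] (array([ 497.75949874, -342.55485299,   -1.52490097]), np.float64(7.099697363228326))
canister [(array([209., 222.]), 0.74), (array([163., 226.]), 0.71)] (array([505.07950619,  10.47217322, 191.47571257]), np.float64(5.905399791308061))
light_box [(array([211., 311.]), 0.9), (array([170., 233.]), 0.82)] (array([490.41438545,  40.61559142,  -2.71370237]), np.float64(4.4177285139328575))
```

View pics/c3.png

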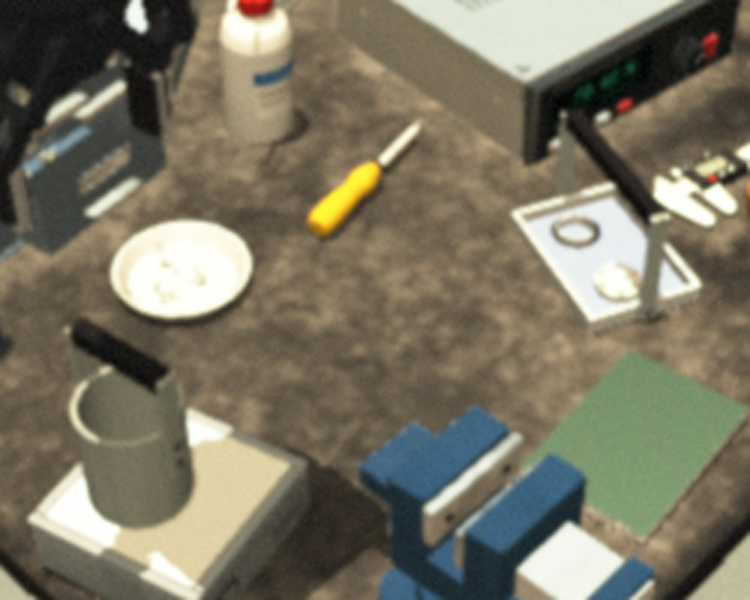

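View: tray, driver, and empty bench to the right of the box; the carrier bar now shows at scene px (340,167) to (368,202). Descending on the canister.

```bash

python3 -m jog '[[0.002,0.001,0.02,0,100],[0.0035,0.0015,0.05,0,100],[0.0035,0.0015,0.08,0,100],[0.0035,0.0015,0.1,0,100],[0.0035,0.0015,0.115,0,100],[0.0035,0.0015,0.125,0,100],[0.0035,0.0015,0.133,0,100],[0.0035,0.0015,0.133,0,100]]'
python3 - <<'E'
from h import *
delta((503,53,165),-84)
s=r.snapshot("scene");t=r.snapshot("top")
S=lambda u,v:(u/3+150,v/3+130);T2=lambda u,v:(u/5+305,v/5+205)
for a,b in [((570,114),(267,76)),((655,215),(150,348))]: print("cbar",tri(s,S(*a),t,T2(*b)))
a=cv2.resize(s["image"][180:320,140:260],None,fx=4,fy=4,interpolation=2)
save({"image":a},"pics/c4.png")
E
```

```text
time: 4.5
tool_pos: [502.1, 47.3, 166.4]
tcp_rot: [-180.0, -0.1, -84.3]
ft_force: [0.1, -0.6, 0.1]
finger_gap: 85.6
tcp [502.1  47.3 166.4] yaw -84.27 tilt 0.06 | shift m [-0.0056 -0.0014  0.0014] turn -0.27 gap 85.6 F [ 0.1 -0.6  0.1] t 4.5 j [ -0.  -4. 106.  -0.  78.  84.]
cbar (array([ 514.8933563 , -359.85675288,   93.25859666]), np.float64(1.540892645216053))
cbar (array([ 405.10760197, -311.68426159,   92.78371785]), np.float64(0.7159106626680973))
```

View pics/c4.png

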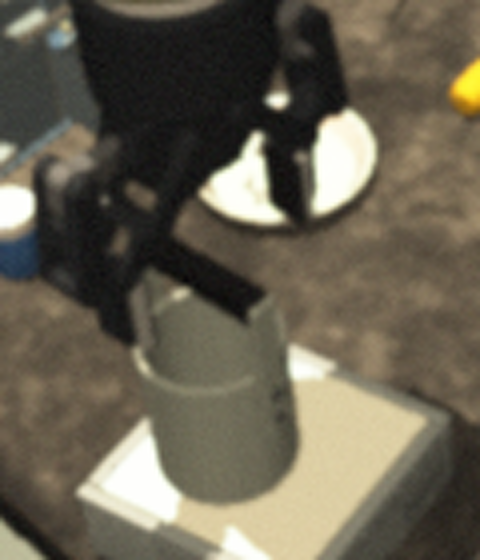

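The fingers straddle the bar (bar around crop (205,275), fingers at (115,260) and (290,180)). I'll centre by 5.6 mm, then close.

```bash

python3 -m jog '[[-0.003,-0.001,0.001,0,100],[-0.0055,-0.0014,0.0015,0,100],[-0.0055,-0.0014,0.0015,0,60],[-0.0055,-0.0014,0.0015,0,30],[-0.0055,-0.0014,0.0015,0,0],[-0.0055,-0.0014,0.0015,0,0],[-0.0055,-0.0014,0.0015,0,0],[-0.0055,-0.0014,0.0015,0,0]]' 60
python3 -m jog '[[0,0,0,0,0],[0,0,0,0,0],[0,0,0,0,0]]'
python3 -c "
from h import *
delta((516,-63,250),-84)"
```

```text
time: 5.4
tool_pos: [503.7, 53.0, 166.3]
tcp_rot: [-179.9, -0.1, -84.3]
ft_force: [1.2, 0.9, 1.2]
finger_gap: 11.3
time: 5.7
tool_pos: [503.7, 52.9, 166.3]
tcp_rot: [-179.9, -0.1, -84.3]
ft_force: [0.5, 0.8, -0.5]
finger_gap: 11.0
tcp [503.7  52.9 166.3] yaw -84.27 tilt 0.15 | shift m [ 0.1167 -0.0009 -0.0836] turn -0.27 gap 11.0 F [ 0.5  0.8 -0.5] t 5.7 j [  0.  -4. 106.  -0.  78.  85.]
```

```bash

python3 -m jog '[[0,0,-0.005,0,0],[0,0,-0.012,0,0],[0,0,-0.02,0,0],[0,0,-0.03,0,0],[0,0,-0.04,0,0],[0,0,-0.05,0,0],[0,0,-0.05,0,0],[0,0,-0.05,0,0]]'
python3 -m jog '[[0.01,0,0,0,0],[0.025,0,0,0,0],[0.045,0,0,0,0],[0.065,0,0,0,0],[0.085,0,0,0,0],[0.1,0,0,0,0],[0.11,0,0,0,0],[0.116,0,0,0,0]]'
python3 -m jog '[[0.002,0,0,0,0],[0.002,0,0,0,0],[0.002,0,0,0,0]]'
python3 - <<'E'
from h import *
delta((516,-63,116),-84)
s=r.snapshot("scene");t=r.snapshot("top")
im=np.zeros((480,800,3),np.uint8)
im[:480,:400]=cv2.resize(s["image"][190:334,150:270],(400,480),interpolation=2)
im[:400,400:]=cv2.resize(t["image"][160:280,130:250],(400,400),interpolation=2)
save({"image":im},"pics/c5.png")
E
```

```text
time: 6.5
tool_pos: [503.8, 53.0, 216.7]
tcp_rot: [-179.8, -0.1, -84.3]
ft_force: [0.2, -0.1, -2.9]
finger_gap: 11.0
time: 7.3
tool_pos: [515.3, -63.6, 216.6]
tcp_rot: [-179.8, -0.1, -84.3]
ft_force: [-0.6, -0.0, -2.5]
finger_gap: 10.8
time: 7.6
tool_pos: [515.5, -65.1, 216.5]
tcp_rot: [-179.8, -0.0, -84.3]
ft_force: [0.1, 0.0, -1.5]
finger_gap: 10.8
tcp [515.5 -65.1 216.5] yaw -84.31 tilt 0.17 | shift m [-0.0021 -0.0004  0.1005] turn -0.31 gap 10.8 F [ 0.1  0.  -1.5] t 7.6 j [-13.  -4. 101.   0.  83.  71.]
```

View pics/c5.png

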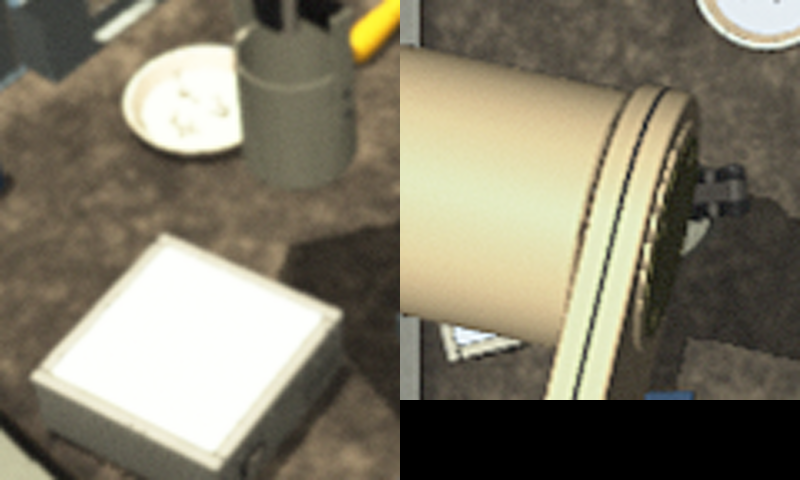

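The canister hangs upright (crop (298,110)) and the box is clear, with its corners at crop (165,237), (342,315), (218,468) and (35,378). Lowering it now.

```bash

python3 -m jog '[[0,0,0.01,0,0],[0,0,0.025,0,0],[0,0,0.045,0,0],[0,0,0.065,0,0],[0,0,0.08,0,0],[0,0,0.09,0,0],[0,0,0.094,0,0],[0,0,0.094,0,0]]'
python3 -m jog '[[0,0,0.001,0,0],[0,0,0.0015,0,0],[0,0,0.002,0,0],[0,0,0.0025,0,0],[0,0,0.003,0,0],[0,0,0.003,0,0]]'
python3 - <<'E'
from h import *
delta((516,-63,116),-84)
s=r.snapshot("scene")
S=lambda u,v:(u/3.333+150,v/3.333+190)
c=[atz(s,S(*b),50) for b in [(165,237),(342,315),(218,468),(35,378)]];print("box",np.mean(c,0),np.array(c).round(0).tolist())
E
```

```text
time: 8.5
tool_pos: [515.5, -65.0, 122.0]
tcp_rot: [-179.9, -0.0, -84.3]
ft_force: [-0.1, -0.4, -1.6]
finger_gap: 11.2
time: 9.1
tool_pos: [515.5, -65.0, 119.0]
tcp_rot: [-179.9, -0.0, -84.3]
ft_force: [1.1, -0.4, -2.9]
finger_gap: 11.2
tcp [515.5 -65.  119. ] yaw -84.29 tilt 0.13 | shift m [-0.0019 -0.0007  0.003 ] turn -0.29 gap 11.2 F [ 1.1 -0.4 -2.9] t 9.1 j [-13.   1. 106.   0.  72.  71.]
box [487.58983971  42.364351    50.        ] [[558.0, 1.0, 50.0], [445.0, -28.0, 50.0], [418.0, 84.0, 50.0], [530.0, 113.0, 50.0]]
```

```bash

python3 -m jog '[[0,0,0.001,0,0],[0,0,0.0015,0,0],[0,0,0.002,0,0],[0,0,0.002,0,0]]'
python3 -m jog '[[0,0,0.0005,0,0],[0,0,0.001,0,0],[0,0,0.001,0,0]]'
```

```text
time: 9.55
tool_pos: [515.5, -65.0, 116.9]
tcp_rot: [-179.9, -0.0, -84.3]
ft_force: [-0.8, 0.1, -2.2]
finger_gap: 11.0
time: 9.85
tool_pos: [515.7, -65.0, 116.3]
tcp_rot: [-179.9, -0.0, -84.3]
ft_force: [-2.1, 1.0, 1.1]
finger_gap: 10.7
```

```bash

python3 -m jog '[[0,0,0.0005,0,0],[0,0,0.0005,0,0],[0,0,0.0005,0,0]]'
```

```text
time: 10.15
tool_pos: [515.9, -65.0, 116.3]
tcp_rot: [-179.8, -0.0, -84.3]
ft_force: [-2.7, 2.0, 5.7]
finger_gap: 10.9
```

```bash

python3 -m jog '[[0,0,-0.0005,0,10],[0,0,-0.0005,0,30],[0,0,-0.0005,0,60],[0,0,-0.0005,0,70],[0,0,-0.0005,0,70],[0,0,-0.0005,0,70]]'
python3 -m jog '[[0,0,-0.01,0,70],[0,0,-0.03,0,70],[0,0,-0.06,0,70],[0,0,-0.1,0,80],[0,0,-0.14,0,100],[0,0,-0.18,0,100],[0,0,-0.18,0,100],[0,0,-0.18,0,100]]'
python3 -c "
from h import *
delta((460,-335.5,200),-114)"
```

```text
time: 10.75
tool_pos: [515.9, -65.0, 116.8]
tcp_rot: [-179.8, -0.0, -84.3]
ft_force: [-0.0, -0.8, -0.2]
finger_gap: 59.6
time: 11.55
tool_pos: [516.1, -65.1, 299.0]
tcp_rot: [-179.6, -0.1, -84.3]
ft_force: [-0.4, 0.3, -0.8]
finger_gap: 85.6
tcp [516.1 -65.1 299. ] yaw -84.28 tilt 0.39 | shift m [0.2633 0.0834 0.0989] turn 29.72 gap 85.6 F [-0.4  0.3 -0.8] t 11.55 j [-13.  -6.  94.   0.  92.  71.]
```

```bash

python3 -m jog '[[0.04,0.012,0,4,100],[0.085,0.026,0,8,100],[0.13,0.04,0,16,100],[0.175,0.055,0.02,24,100],[0.22,0.07,0.05,29,100],[0.255,0.08,0.08,29.5,100],[0.263,0.0834,0.09,29.5,100],[0.263,0.0834,0.09,29.5,100]]'
python3 -m jog '[[0,0,0,0,100],[0,0,0,0,100],[0,0,0,0,100]]'
python3 - <<'E'
from h import *
delta((460,-335.6,93),-113.7)
s=r.snapshot("scene");t=r.snapshot("top")
im=np.zeros((480,800,3),np.uint8)
im[:480,:400]=cv2.resize(s["image"][190:334,150:270],(400,480),interpolation=2)
im[:400,400:]=cv2.resize(s["image"][120:260,270:410],(400,400),interpolation=2)
save({"image":im},"pics/c6.png")
a=r.pinpoint(s,"canister");b=r.pinpoint(t,"canister")
print([x["uv"] for x in a[:1]+b[:1]],tri(s,a[0]["uv"],t,b[0]["uv"]) if a and b else "")
E
```

```text
time: 12.35
tool_pos: [457.4, -335.0, 204.6]
tcp_rot: [180.0, 0.2, -113.9]
ft_force: [0.1, 0.7, 0.5]
finger_gap: 85.1
time: 12.65
tool_pos: [458.4, -334.1, 206.0]
tcp_rot: [-179.9, 0.2, -113.8]
ft_force: [0.3, -0.4, -0.4]
finger_gap: 85.5
tcp [ 458.4 -334.1  206. ] yaw -113.82 tilt 0.21 | shift m [ 0.0011 -0.0019  0.113 ] turn -0.12 gap 85.5 F [ 0.3 -0.4 -0.4] t 12.65 j [-41.   4.  94.   0.  82.  72.]
[[239.9, 273.9], [216.2, 221.2]] (array([516.73056095, -60.07644459,  -2.56744723]), np.float64(0.7582673592972797))
```

View pics/c6.png

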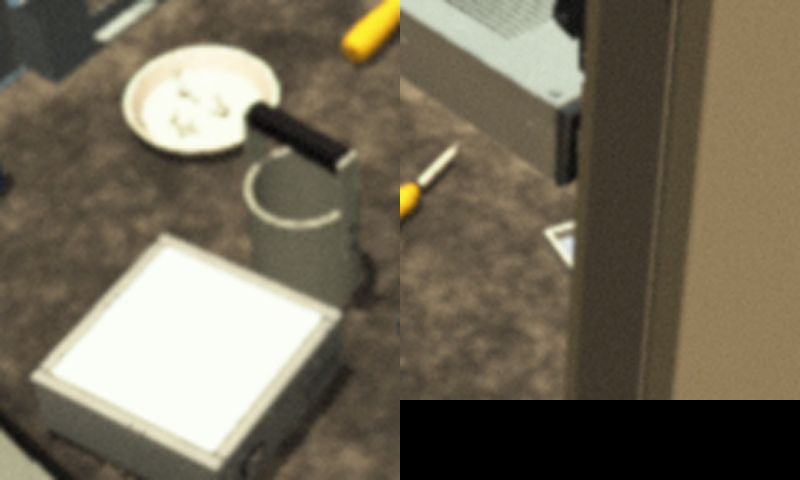

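The canister stands upright right beside the box (crop (300,220), about world (516,-62)). The carrier is hidden in this view. Descending on its bar.

```bash

python3 -m jog '[[0,-0.001,0.02,0,100],[0.001,-0.002,0.045,0,100],[0.001,-0.002,0.07,0,100],[0.001,-0.002,0.09,0,100],[0.001,-0.002,0.103,0,100],[0.001,-0.002,0.11,0,100],[0.001,-0.002,0.113,0,100],[0.001,-0.002,0.113,0,100]]'
python3 -m jog '[[0,0,0,0,100],[0,0,0,0,100]]'
python3 -c "
from h import *
delta((460,-335.6,93),-113.7)"
```

```text
time: 13.65
tool_pos: [460.0, -336.2, 93.0]
tcp_rot: [-179.9, 0.2, -113.9]
ft_force: [0.3, 0.2, -0.2]
finger_gap: 85.2
time: 13.85
tool_pos: [460.6, -336.8, 94.2]
tcp_rot: [-179.8, 0.2, -113.9]
ft_force: [0.4, -0.7, 0.2]
finger_gap: 85.1
tcp [ 460.6 -336.8   94.2] yaw -113.86 tilt 0.24 | shift m [-0.0009  0.001   0.0012] turn -0.16 gap 85.1 F [ 0.4 -0.7  0.2] t 13.85 j [-41.  10.  99.   0.  70.  72.]
```

```bash

python3 -m jog '[[-0.001,0.001,0.001,0,60],[-0.001,0.001,0.001,0,40],[-0.001,0.001,0.001,0,28],[-0.001,0.001,0.001,0,20],[-0.001,0.001,0.001,0,0],[-0.001,0.001,0.001,0,0],[-0.001,0.001,0.001,0,0],[-0.001,0.001,0.001,0,0]]' 60
python3 -m jog '[[0,0,0,0,0],[0,0,0,0,0]]' 100
python3 -m jog '[[0,0,-0.002,0,0],[0,0,-0.005,0,0],[0,0,-0.01,0,0],[0,0,-0.016,0,0],[0,0,-0.023,0,0],[0,0,-0.03,0,0],[0,0,-0.035,0,0],[0,0,-0.038,0,0]]'
python3 - <<'E'
from h import *
delta((490,41,223),-100)
print(r.sense()["wrist_torque"])
t=r.snapshot("top")
save({"image":cv2.resize(t["image"][180:300,280:400],None,fx=5,fy=5,interpolation=2)},"pics/c7.png")
for n in("flange","ring"): print(n,[(np.round(x["uv"]),round(x["conf"],2)) for x in r.pinpoint(t,n)[:1]])
E
```

```text
time: 14.65
tool_pos: [460.1, -335.7, 93.2]
tcp_rot: [-179.8, 0.1, -113.9]
ft_force: [-0.6, -1.9, -0.8]
finger_gap: 10.9
time: 14.85
tool_pos: [460.1, -335.8, 93.3]
tcp_rot: [-179.8, 0.1, -113.9]
ft_force: [0.1, -2.4, 1.0]
finger_gap: 10.4
time: 15.65
tool_pos: [460.2, -336.1, 132.3]
tcp_rot: [-179.7, 0.1, -113.9]
ft_force: [0.6, 0.0, -3.6]
finger_gap: 10.0
tcp [ 460.2 -336.1  132.3] yaw -113.87 tilt 0.29 | shift m [-0.357   0.125  -0.0906] turn -13.87 gap 10.0 F [ 0.6  0.  -3.6] t 15.65 j [-41.   8.  98.   0.  74.  72.]
[ 0.0092167  -0.00686872 -0.0426486 ]
flange [(array([240., 154.]), 0.72)]
ring []
```

View pics/c7.png

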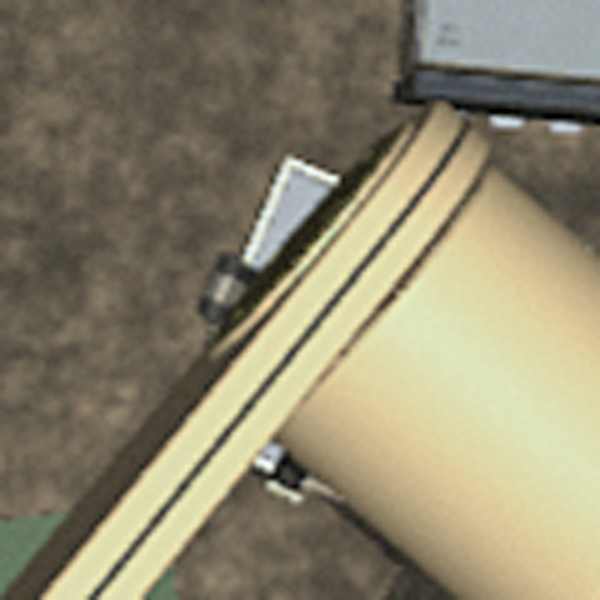

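It is off the bench and balanced (about 3.6 N, wrist torque near 0); the carrier corner at crop (290,165) is clear of the instrument above it. Raising it, then traversing smoothly.

```bash

python3 -m jog '[[0,0,-0.008,0,0],[0,0,-0.022,0,0],[0,0,-0.042,0,0],[0,0,-0.066,0,0],[0,0,-0.09,0,0],[0,0,-0.11,0,0],[0,0,-0.122,0,0],[0,0,-0.128,0,0]]'
python3 -m jog '[[0,0,-0.004,0,0],[0,0,-0.006,0,0],[-0.002,0.001,-0.01,0,0],[-0.008,0.003,-0.016,0,0],[-0.018,0.006,-0.022,0,0],[-0.032,0.011,-0.028,0,0],[-0.048,0.017,-0.032,0,0],[-0.066,0.023,-0.034,0,0]]'
python3 -m jog '[[-0.02,0.007,-0.001,-1,0],[-0.04,0.014,-0.001,-2,0],[-0.06,0.021,-0.001,-3,0],[-0.08,0.028,-0.001,-4,0],[-0.1,0.035,-0.001,-5,0],[-0.12,0.042,-0.001,-6,0],[-0.14,0.049,-0.001,-7,0],[-0.16,0.056,-0.001,-8,0]]'
python3 -c "
from h import *
delta((490,41,280),-100)"
```

```text
time: 16.6
tool_pos: [460.0, -336.4, 261.8]
tcp_rot: [-179.6, 0.1, -113.9]
ft_force: [-0.2, -0.3, -4.6]
finger_gap: 10.2
time: 17.4
tool_pos: [465.7, -265.1, 296.6]
tcp_rot: [-179.6, 0.1, -113.9]
ft_force: [0.7, 0.4, -3.9]
finger_gap: 10.0
time: 18.2
tool_pos: [478.8, -93.9, 297.8]
tcp_rot: [-179.5, 0.0, -105.8]
ft_force: [0.8, -0.0, -3.4]
finger_gap: 10.3
tcp [478.8 -93.9 297.8] yaw -105.77 tilt 0.47 | shift m [-0.1329  0.0261  0.0176] turn -5.77 gap 10.3 F [ 0.8 -0.  -3.4] t 18.2 j [-17. -11.  99.   0.  92.  89.]
```

```bash

python3 -m jog '[[-0.02,0.004,0,-1,0],[-0.04,0.008,0,-2,0],[-0.06,0.012,0,-3,0],[-0.08,0.016,0,-4,0],[-0.097,0.019,0,-5,0],[-0.112,0.022,0,-6,0],[-0.122,0.024,0,-6,0],[-0.128,0.025,0,-6,0]]'
python3 -m jog '[[-0.001,0,0,0,0],[-0.001,0,0,0,0],[-0.001,0,0,0,0],[-0.001,0,0,0,0]]'
python3 -c "
from h import *
delta((490,41,223),-100)"
```

```text
time: 19.0
tool_pos: [489.2, 37.5, 297.9]
tcp_rot: [-179.5, -0.0, -99.7]
ft_force: [0.2, -0.6, -4.6]
finger_gap: 10.5
time: 19.4
tool_pos: [489.3, 38.0, 297.8]
tcp_rot: [-179.5, -0.0, -99.8]
ft_force: [-0.0, -0.4, -4.0]
finger_gap: 10.7
tcp [489.3  38.  297.8] yaw -99.76 tilt 0.48 | shift m [-0.0031  0.0005  0.0748] turn 0.24 gap 10.7 F [-0.  -0.4 -4. ] t 19.4 j [ -1. -11.  99.  -0.  92.  98.]
```

```bash

python3 -m jog '[[-0.001,0,0.006,0,0],[-0.002,0,0.017,0,0],[-0.003,0,0.032,0,0],[-0.003,0,0.046,0,0],[-0.003,0,0.058,0,0],[-0.003,0,0.067,0,0],[-0.003,0,0.072,0,0],[-0.003,0,0.075,0,0]]'
python3 -m jog '[[0,0,0,0,0],[0,0,0,0,0],[0,0,0,0,0],[0,0,0,0,0],[0,0,0,0,0]]'
python3 - <<'E'
from h import *
delta((490,41,223),-100)
s=r.snapshot("scene");t=r.snapshot("top")
im=np.zeros((520,800,3),np.uint8)
im[:520,:480]=cv2.resize(s["image"][190:350,130:278],(480,520),interpolation=2)
im[:320,480:]=cv2.resize(t["image"][160:280,120:240],(320,320),interpolation=2)
save({"image":im},"pics/c8.png")
for n in("carrier","flange","ring","canister"): print(n,[(np.round(x["uv"]),round(x["conf"],2)) for x in r.pinpoint(s,n)[:1]])
c,si=np.cos(np.radians(-9.8)),np.sin(np.radians(-9.8))
P=[[490+c*x-si*y,41+si*x+c*y,146] for x,y in[(63.5,44),(63.5,-44),(-63.5,-44),(-63.5,44)]]
print("pred rim in crop",((proj(s,P)-[130,190])*3.245).round(0).tolist())
E
```

```text
time: 20.2
tool_pos: [490.4, 40.8, 222.3]
tcp_rot: [-179.5, -0.0, -99.8]
ft_force: [0.4, 0.3, -4.0]
finger_gap: 10.4
time: 20.7
tool_pos: [490.5, 40.8, 222.6]
tcp_rot: [-179.5, -0.0, -99.8]
ft_force: [-0.4, 0.2, -3.5]
finger_gap: 10.0
tcp [490.5  40.8 222.6] yaw -99.76 tilt 0.49 | shift m [-0.0001  0.0005 -0.0004] turn 0.24 gap 10.0 F [-0.4  0.2 -3.5] t 20.7 j [ -1.  -9. 105.  -0.  84.  99.]
carrier [(array([201., 260.]), 0.65)]
flange [(array([207., 270.]), 0.65)]
ring [(array([190., 251.]), 0.73)]
canister [(array([241., 274.]), 0.59)]
pred rim in crop [[97.0, 176.0], [242.0, 108.0], [372.0, 246.0], [219.0, 327.0]]
```

View pics/c8.png

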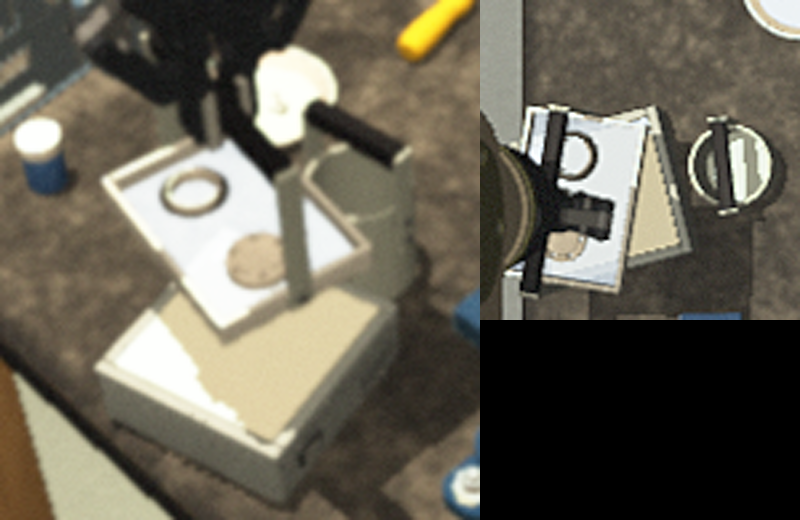

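The carrier rim is within about 10 crop px (3 image px) of the predicted level pose (seen (103,180), (370,243), (222,335)). The ring (193,190) and flange (260,260) are both inside, and the canister stands beside the box. Handing in.

```bash
python3 -c "
from h import *
print(r.hand_in())"
```

```text
the job is handed in; nothing more can be done
None
```

The carrier is being held over the middle of the light box with both parts in it, and the canister stands upright beside the box. I handed the job in at about 20.8 s on the robot clock, with the arm still holding the carrier.

- **Canister:** I lifted it by its bar and lowered it until it touched the bench (5.7 N on the wrist) before letting go. It stands upright at about (516, −62) mm, roughly 15 mm from the side of the box.
- **Carrier:** I lifted it level and held it with the tool at (490.5, 40.8, 222.6) mm, gripping at 100 N. From the heights at pick-up and hold, its underside is about 79 mm above the box top. The tool tilt was 0.5° and the arm was steady.
- **Final picture:** The carrier rim matched the predicted level pose to about 3 pixels. The ring and flange are both in the carrier. The jar, tray and driver were never touched.
- **Disagreement:** The two cameras put the box centre about 4 mm apart: (488, 42) against (492, 40) mm. I aimed for (490, 41).

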